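# Load a disc-spring stack with alternating faces

## Task

Build up the disc-spring stack for the column clamp: slide the three loose conical discs along their lanes, one at a time, so that each drops onto the arbor and faces the opposite way to the disc under it (the bottom disc, already seated, is hollow side up, so the next is hollow side down, then up, then down). Push the discs, do not lift them off the jig or turn them over, leave the other things on the table alone, and finish with all three lying flat on the stack.

Things in the scene. Friction and masses are not known exactly. Their poses are not given: they have to be found in the camera images.
- jig: Black T-shaped assembly jig, fixed, 300 mm along its y, from 150 mm at -x to 50 mm at +x. Origin on the table, on the arbor's axis; z up. Deck 65 mm above the table. Three lanes on it lead straight to the arbor, from +y, -y and -x; each is 85 mm wide between rails 8 mm high, 42.5 to 150 mm from the axis, outer end open. A wall 8 mm above the deck closes the +x side.
- arbor_top (a point): Centre of the top of the fixed aluminium arbor, 35 mm thick, chamfered, level with the deck (64.5 mm above the table). It stands in a square well 85 mm wide between the inner ends of the lanes; a disc pushed over it drops down round it when its centre comes within about 3 mm of the axis.
- seated_disc (a point): Centre of the upper side of the first disc, fixed on the well's floor round the arbor, hollow side up, top 22 mm above the table; same shape as the rest. With alternating faces the undersides of the next three lie 22, 36 and 50 mm above the table and the last one's top is 1 mm below the deck.
- disc_up: Loose conical disc spring, oiled steel (slides easily), 80 mm across, hole 42 mm, 14 mm high, 0.18 kg, lying on a lane hollow side up: it stands on a flat ring round its hole, 52 mm across; its rim is raised (outer face 8 to 14 mm above the deck). Origin: centre of the underside, z up. Any of the three lanes, one disc on each; centre 86 to 100 mm from the arbor's axis.
- disc_down_a: The same kind of disc spring lying hollow side down: it stands on its rim (outer face 0 to 6 mm above the deck) and the edge of its hole is highest, 14 mm above the deck. Origin: centre of the underside, z up. Any of the three lanes, centre 86 to 100 mm from the arbor's axis.
- disc_down_b: A second disc spring lying hollow side down, exactly like disc_down_a; the two are interchangeable.
- lc_column: Bystander: steel tube with end nuts, 15 x 176 x 17 mm, lying on the table to the right of the jig. Origin at the centre of its underside, length along its y.
- block_d: Bystander: aluminium clamp half, 34 x 70 x 14 mm, on the table to the right of the jig. Origin at the centre of its underside, length along its y.
- marker: Bystander: marker pen, 13 x 124 x 15 mm, lying on the table to the left of the jig. Origin at the centre of its underside, length along its y.
There are look-alikes about, which are no part of the job. Leave any black or turquoise look-alike of the disc_down_a alone.

How it is judged (in metres and radians):
On the way, in this order (a step that is already met when the one before it is completed fails the run):
1. a hollow-side-down disc lies flat on the first disc, round the arbor (((z of disc_down_a in the frame of jig between 0.019 and 0.025 m and horizontal distance between disc_down_a and jig below 0.0045 m and angle between disc_down_a's own z axis and vertical below 0.1 rad) or (z of disc_down_b in the frame of jig between 0.019 and 0.025 m and horizontal distance between disc_down_b and jig below 0.0045 m and angle between disc_down_b's own z axis and vertical below 0.1 rad))), for 0.2 s.
2. the hollow-side-up disc lies flat on top of it (z of disc_up in the frame of jig between 0.033 and 0.039 m and horizontal distance between disc_up and jig below 0.0045 m and angle between disc_up's own z axis and vertical below 0.1 rad), for 0.2 s.
3. the other hollow-side-down disc lies flat on top (((z of disc_down_a in the frame of jig between 0.047 and 0.053 m and horizontal distance between disc_down_a and jig below 0.0045 m and angle between disc_down_a's own z axis and vertical below 0.1 rad) or (z of disc_down_b in the frame of jig between 0.047 and 0.053 m and horizontal distance between disc_down_b and jig below 0.0045 m and angle between disc_down_b's own z axis and vertical below 0.1 rad))), for 0.2 s.
At the end, for the whole second after the job is handed in: On the arbor, from the bottom: fixed disc hollow up, one hollow-down disc (underside 22 mm above the table), the hollow-up disc (36 mm), the other hollow-down disc (50 mm), each within 3 mm of its height, within 4.5 mm of the arbor axis, tilted under 0.1 rad and at rest (all of step 2 and linear speed of each of disc_down_a, disc_down_b, disc_up below 0.01 m/s and ((z of disc_down_a in the frame of jig between 0.019 and 0.025 m and horizontal distance between each of disc_down_a, disc_down_b and jig below 0.0045 m and angle between each of disc_down_a, disc_down_b's own z axis and vertical below 0.1 rad and z of disc_down_b in the frame of jig between 0.047 and 0.053 m) or (z of disc_down_b in the frame of jig between 0.019 and 0.025 m and horizontal distance between each of disc_down_b, disc_down_a and jig below 0.0045 m and angle between each of disc_down_b, disc_down_a's own z axis and vertical below 0.1 rad and z of disc_down_a in the frame of jig between 0.047 and 0.053 m))); the robot touches nothing.
It fails at once if a disc is lifted more than 25 mm above the deck of the jig (height (world z) of any of disc_down_a, disc_down_b, disc_up above 0.09 m).
It fails at once if a disc is turned over (angle between any of disc_down_a, disc_down_b, disc_up's own z axis and vertical above 1.2 rad).
It fails at once if a bystander is moved more than 20 mm (distance of any of lc_column, block_d, marker from where it was at the start of the episode above 0.02 m).
It also fails if it takes over 58 s, if anything falls off the work surface, if the arm or the gripper's body presses on something with over 40 N, if the wrist force passes 120 N, or if a joint passes its speed limit or range.

## Robot

A 6-joint arm with a two-finger parallel gripper is mounted at the origin on a cart in front of the work surface, level with it; the furniture and walls round the work are solid. World frame = base frame: x ahead of the robot, y to its left, z up, the work surface at z = 0. Lengths are in m, angles in degrees, forces in N, time in s.
With the tool pointing down it reaches from about 0.4 to 0.825 m from the base axis. Payload 7 kg.
Tool frame: the origin (TCP) lies at the very end of the fingers, on their centre line; the grasp point (between the pads) lies 19 mm behind it (ctrl.pinch_z is the distance from the TCP to the grasp point, in m); z points along the fingers, x is the direction in which the jaws open and shut, and the axes are right-handed (so a half turn about z gives the same grasp; the last joint's range is limited). The gripper opens to 88 mm and grips with 3 to 60 N. Pads are 19 mm wide; open, the fingers measure 130 mm over their backs; the gripper's body (78 mm by 193 mm) begins 47 mm behind the grasp point.
Start: joints at [-51.79, 20.546, 0.682, 0, -70.136, -16.507], TCP at [0.25, -0.627, 0.227] pointing down, gripper open.
Joint ranges: [-176.03, 176.03], [-82.01, 121.73], [-58.28, 71.71], [-173.87, 95.51], [-174.79, -0.11], [-173.66, 173.66]. Speed limits (degrees/s): [136.94, 136.94, 172.46, 180, 180, 180].

## Interface

Orientations are given as [roll, pitch, yaw] about the fixed x, y, z axes, in that order (R = Rz(yaw) Ry(pitch) Rx(roll)).
In Python, from plant import ctrl gives the robot as it stands.
- The arm moves only by the tool carry_out, never from a script. Its argument "increments" is a list of rows, each a list of 7 numbers: the turn, a rotation vector about the world's x, y, z in degrees, then the shift along the world's x, y, z in mm, then the closure, from 0 (fully open) to 1 (shut). In form: [[ax, ay, az, dx, dy, dz, grip], ...]. A call has 1 to 20 rows; each row is the pose to reach, as a shift and turn from the pose commanded when the call began; what a row does not reach only later rows make up. A row lasts 1/8 s, in which the tool goes at most 62.5 mm and 10.7 degrees, less where a joint would pass 70% of its speed; a pose out of reach is approached as far as the arm can. A call with a gripper value outside its range is refused whole. The fingers move at their own pace and stop on an object; the grip force is fixed at half the most. Time passes only in rows, so rows that repeat a pose let the fingers close. It gives the time, the measured TCP pose, the force and the opening at its end, in the units of the state.
- ctrl.get_obs(): the state, without advancing time (a new reading comes with each control period).
- ctrl.snapshot(name): name is "scene" or "side" or "wrist"; returns a dict with "pixels" (384x512x3 uint8, blue, green, red), "intrinsics" (3x3 intrinsics, pixels), "rvec" (rotation vector, rad) and "tvec" (3), from world to camera coordinates, as OpenCV has them; the wrist camera has in their place "hand_eye" (4x4, takes a point from camera to tool coordinates, whose origin is the TCP and whose axes are the tool frame's). Camera axes: x right, y down, z forward; pixel columns grow to the right and rows downward; lengths in m; the calibration is good to about 2 mm. A picture is of the moment at which its call begins: read the wrist's pose just before it. There is no depth.
- ctrl.close_job(): hands the job in, once; it reports no verdict.
Trained networks look in a picture, given as the dict that the camera call returned (one of the last four; its "shot" number tells which), for a name from the list of things; names that differ only in an ending like _2 or _b are one class to them, and where a whole thing is asked for, a point or a joint stands for the part that bears it (a point fixed in the world has none). Each returns a list of dicts, best first, with "confidence" (0 to 1); they miss things now and then, are a little off and sometimes report something else, mostly with a low value. They report only what shows in the picture. A call takes as long as a camera call. They do not tell look-alikes from the thing itself.
- ctrl.search_frame(picture, label): "centre" ([x, y, z] in m, in world coordinates, good to about 4 mm: the middle of the surface that is visible of it).
- ctrl.outline_of(picture, label): "pixels" (384x512 bool, what is visible of it).
The state is a dict: "clock": time; "joint_pos": joint angles; "qvel": joint speeds; "tau": joint torques, N m; "tool_pos": TCP position; "orientation": TCP orientation; "force": force on the tool from outside, world axes, zero at the start; "moment": the same for the moment, N m; "opening": finger opening in m.
Only numpy, scipy, OpenCV 4.12 (cv2) and the standard library are available. Lean on these libraries where they do the work, as an engineer would, in place of code of your own. Each camera call takes 0.05 s, during which the arm holds its last target. There are 200 camera calls.

## Working session

There is one attempt and no reset: what is moved stays moved. The work goes in short steps, Python scripts to look and compute and a tool call to move; the robot and the scene stay as the last step left them, time stands still between calls to the robot, and variables do not carry over. Pictures are saved under pics/ and viewed, about 8 in all and at most 12, crops included, and the job is handed in when it is done.

Besides the shell and the picture viewer there is one more tool, called after "Request:" by a JSON object that holds its "fn" and its "kwargs", one argument or row to a line. carry_out: Moves the arm, as the interface text tells. Its arguments: {"type":"object","properties":{"increments":{"type":"array"}},"required":["increments"]}

```bash
mkdir -p pics; ls; cat > h.py <<'E'
from plant import ctrl
import numpy as np, cv2
def P(s):
    R,_=cv2.Rodrigues(np.array(s["rvec"],float)); return R,np.array(s["tvec"],float).ravel(),np.array(s["intrinsics"],float)
def proj(s,p):
    R,t,K=P(s); return cv2.projectPoints(np.array(p,float).reshape(-1,1,3),np.array(s["rvec"],float),t,K,None)[0].reshape(-1,2)
def ray(s,uv,z):
    R,t,K=P(s); c=-R.T@t; d=R.T@np.linalg.inv(K)@np.array([uv[0],uv[1],1.]); return c+d*(z-c[2])/d[2]
E
python3 - <<'E'
from h import *
print(ctrl.get_obs())
ims=[]
for n in("scene","side"):
    s=ctrl.snapshot(n); ims.append(s["pixels"]); cv2.imwrite(f"pics/{n}0.png",cv2.resize(s["pixels"],(800,600),interpolation=cv2.INTER_CUBIC))
    for l in("jig","arbor_top","disc_up","disc_down_a","lc_column","block_d","marker"):
        try: r=ctrl.search_frame(s,l)
        except Exception as e: r=[]; print(e)
        print(n,l,[(np.round(x["centre"],4).tolist(),round(x["confidence"],2)) for x in r])
E
```

```text
pics
{'clock': 0.0, 'joint_pos': array([-5.17891493e+01,  2.05904813e+01,  6.34474462e-01, -2.03939819e-02,
       -7.01368661e+01, -1.65047543e+01]), 'qvel': array([-0.12926029,  0.03124724,  0.03552382, -0.06434949,  0.0233811 ,
        0.00367808]), 'tau': array([ 1.22804955e-03, -5.82709301e+01,  2.93069923e+01,  6.99733436e+00,
        7.13152884e-03, -1.55264620e-04]), 'tool_pos': array([ 0.24941639, -0.62670001,  0.22563793]), 'orientation': array([-1.79991995e+02, -9.44932483e-02,  1.11699145e+02]), 'force': array([-1.15335668,  0.59231353, -0.63237273]), 'moment': array([-0.00472726,  0.02798476, -0.00503851]), 'opening': 0.08797237166513079}
scene jig [([0.4944, 0.1157, 0.0535], 0.83)]
scene arbor_top [([0.4946, 0.1147, 0.0541], 0.73)]
scene disc_up [([0.5254, 0.1376, 0.0782], 0.63)]
scene disc_down_a [([0.6789, 0.1018, 0.0064], 0.68), ([0.4486, -0.0267, 0.0077], 0.61), ([0.7378, 0.1915, 0.0088], 0.55)]
scene lc_column [([0.3803, -0.2408, 0.011], 0.7)]
scene block_d [([0.5102, -0.144, 0.0166], 0.63)]
scene marker []
side jig [([0.5097, 0.2931, 0.0533], 0.81)]
side arbor_top [([0.511, 0.2949, 0.0523], 0.77), ([0.4223, 0.4118, 0.0083], 0.16)]
side disc_up [([0.5234, 0.1266, 0.0708], 0.48)]
side disc_down_a [([0.5479, 0.3345, 0.0734], 0.62), ([0.6935, 0.1263, 0.011], 0.51), ([0.4408, 0.2607, 0.0768], 0.49)]
side lc_column [([0.379, -0.2294, 0.0095], 0.63)]
side block_d [([0.51, -0.1282, 0.0104], 0.41)]
side marker []
```

View pics/scene0.png

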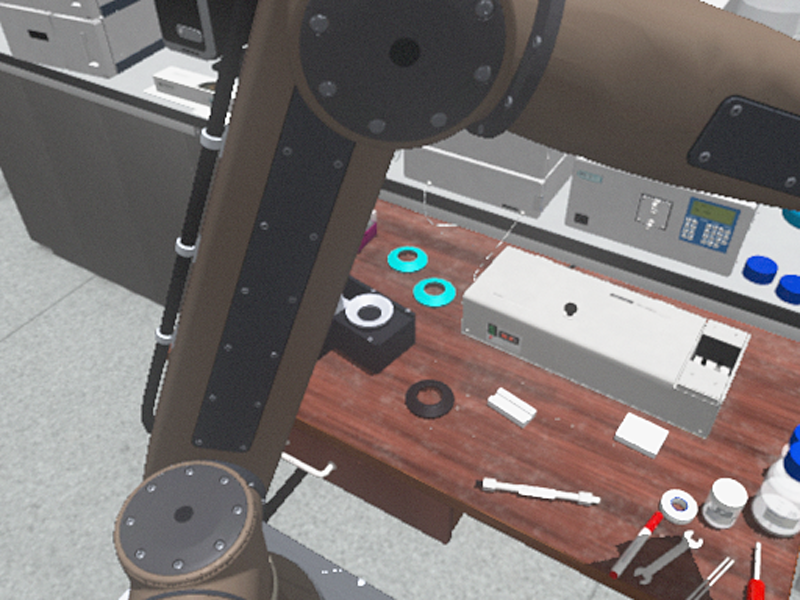

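View pics/side0.png

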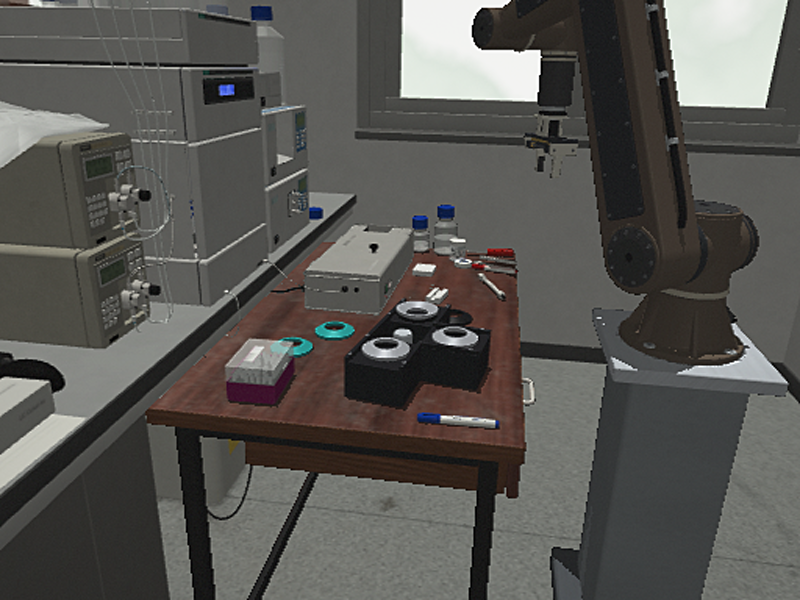

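The side view shows the jig with three steel discs at about (385,347), (417,310) and (455,337). The turquoise and black look-alikes lie off the jig. I'll move the wrist camera over the jig.

Request:
{"fn": "carry_out", "kwargs": {
  "increments": [
    [0,0,0,60,60,100,0.6],
    [0,0,0,120,120,170,0.6],
    [0,0,0,170,180,170,0.6],
    [0,0,0,200,240,170,0.6],
    [0,0,0,220,300,170,0.6],
    [0,0,0,230,360,170,0.6],
    [0,0,0,240,420,170,0.6],
    [0,0,0,240,480,170,0.6],
    [0,0,0,240,540,170,0.6],
    [0,0,0,240,600,170,0.6],
    [0,0,0,240,660,170,0.6],
    [0,0,0,240,720,170,0.6],
    [0,0,0,240,780,170,0.6],
    [0,0,0,240,840,170,0.6],
    [0,0,0,240,840,170,0.6],
    [0,0,0,240,840,170,0.6]
  ]
}}

```text
clock: 2.8
tool_pos: [0.4891, 0.2159, 0.3961]
orientation: [-180.0, -0.0, 111.9]
force: [-0.7, -1.1, -0.1]
opening: 0.0352
```

```bash
cat >> h.py <<'E'
from scipy.spatial.transform import Rotation as Ro
def wrist():
    o=ctrl.get_obs(); s=dict(ctrl.snapshot("wrist")); T=np.eye(4); T[:3,:3]=Ro.from_euler("xyz",o["orientation"],degrees=True).as_matrix(); T[:3,3]=o["tool_pos"]
    C=np.linalg.inv(T@np.array(s["hand_eye"])); e=dict(rvec=Ro.from_matrix(C[:3,:3]).as_rotvec(),tvec=C[:3,3],intrinsics=s["intrinsics"]); return o,s,e
E
python3 - <<'E'
from h import *
o,s,e=wrist(); print(o["clock"],o["tool_pos"],o["orientation"],o["joint_pos"],o["opening"]); print(np.round(s["hand_eye"],3))
cv2.imwrite("pics/w1.png",cv2.resize(s["pixels"],(800,600),interpolation=cv2.INTER_CUBIC))
for l in("jig","arbor_top","disc_up","disc_down_a"):
    print(l,[(np.round(x["centre"],4).tolist(),round(x["confidence"],2),np.round(proj(e,x["centre"])[0])) for x in ctrl.search_frame(s,l)])
E
```

```text
2.8 [0.48910638 0.21587027 0.39606772] [-1.79961602e+02 -4.17611909e-03  1.11862235e+02] [ 4.48240974e+01  3.46805008e+00  3.61157202e-01 -1.88522226e-02
 -8.69268339e+01 -1.12960845e+02] 0.035241037716582185
[[ 1.    -0.    -0.    -0.   ]
 [ 0.     0.956  0.293 -0.079]
 [ 0.    -0.293  0.956 -0.158]
 [ 0.     0.     0.     1.   ]]
jig [([0.5101, 0.2272, 0.0688], 0.62, array([258., 159.]))]
arbor_top []
disc_up [([0.5185, 0.1392, 0.0778], 0.57, array([200., 144.]))]
disc_down_a [([0.6825, 0.1003, 0.008], 0.97, array([155., 215.])), ([0.5444, 0.3067, 0.0761], 0.84, array([298., 200.])), ([0.4519, -0.0117, 0.0132], 0.61, array([128.,  60.])), ([0.4397, 0.2371, 0.0746], 0.6, array([283., 118.]))]
```

View pics/w1.png

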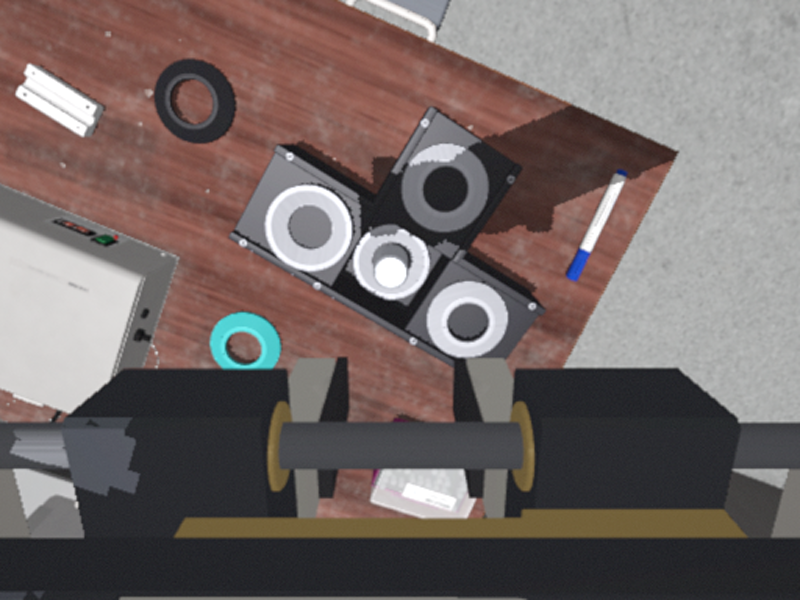

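The wrist view shows the arbor at (390,270). The hollow-up disc, with a wide bright rim, is at (308,227), and two discs are at (445,188) and (467,320). Next I'll fit the jig yaw and the disc centres.

```bash
python3 - <<'E'
from h import *
o,s,e=wrist(); k=512/800
sc=lambda u,v,z:ray(e,(u*k,v*k),z)
pts=dict(s1=(242,243),s2=(317,285),s3=(413,340),a=(290,156),b=(425,122),c=(511,180),d=(532,307))
for n,p in pts.items(): print(n,np.round(sc(*p,.073),4))
v=sc(413,340,.073)-sc(242,243,.073); print("yaw",np.degrees(np.arctan2(-v[0],v[1])))
print("arbor",sc(390,270,.0645))
g=cv2.cvtColor(s["pixels"],cv2.COLOR_BGR2GRAY)
r0=g[158:190,232:268]; m=(r0>235).astype(np.uint8); n,l,st,ce=cv2.connectedComponentsWithStats(m); print(st,ce+[232,158])
for l in("disc_up","disc_down_a"):
    for x in ctrl.outline_of(s,l):
        m=x["pixels"].astype(np.uint8); c,_=cv2.findContours(m,cv2.RETR_EXTERNAL,cv2.CHAIN_APPROX_NONE); c=max(c,key=cv2.contourArea)
        if len(c)<20: continue
        (cx,cy),ax,_=cv2.fitEllipse(c); z=.0775 if l=="disc_up" else .067
        print(l,x["confidence"],(cx/k,cy/k),ax,np.round(ray(e,(cx,cy),z),4))
x,y,w,h=130,60,230,180
cv2.imwrite("pics/w2.png",cv2.resize(s["pixels"][y:y+h,x:x+w],None,fx=3.3,fy=3.3,interpolation=cv2.INTER_CUBIC))
E
```

```text
s1 [0.5615 0.0785 0.073 ]
s2 [0.5745 0.1582 0.073 ]
s3 [0.5933 0.2666 0.073 ]
a [0.4687 0.0961 0.073 ]
b [0.3967 0.1983 0.073 ]
c [0.4142 0.2908 0.073 ]
d [0.5176 0.3624 0.073 ]
yaw -9.585824992966911
arbor [0.53632123 0.21933193 0.0645    ]
[[  0   0  36  32 778]
 [  0   0   2   5   7]
 [ 11   7  19  19 287]
 [  0  15  10  13  26]
 [ 11  25  25   7  54]] [[248.7377892  172.19794344]
 [232.28571429 159.57142857]
 [252.05923345 174.21254355]
 [234.73076923 179.61538462]
 [256.22222222 187.33333333]]
disc_up 0.96 (312.5572681427002, 227.21786499023438) (52.91044616699219, 55.53767395019531) [0.5215 0.1364 0.0775]
disc_down_a 0.92 (198.5671877861023, 101.48818492889404) (50.06011199951172, 56.10095977783203) [0.4548 0.0049 0.067 ]
disc_down_a 0.82 (470.3795909881592, 317.78225898742676) (48.58226013183594, 51.32743835449219) [0.552  0.3122 0.067 ]
disc_down_a 0.69 (448.6356735229492, 186.99355125427246) (54.09022903442383, 55.674400329589844) [0.4414 0.2409 0.067 ]
disc_down_a 0.57 (249.3710994720459, 340.9777879714966) (34.823646545410156, 43.64731979370117) [0.658  0.1131 0.067 ]
```

View pics/w2.png

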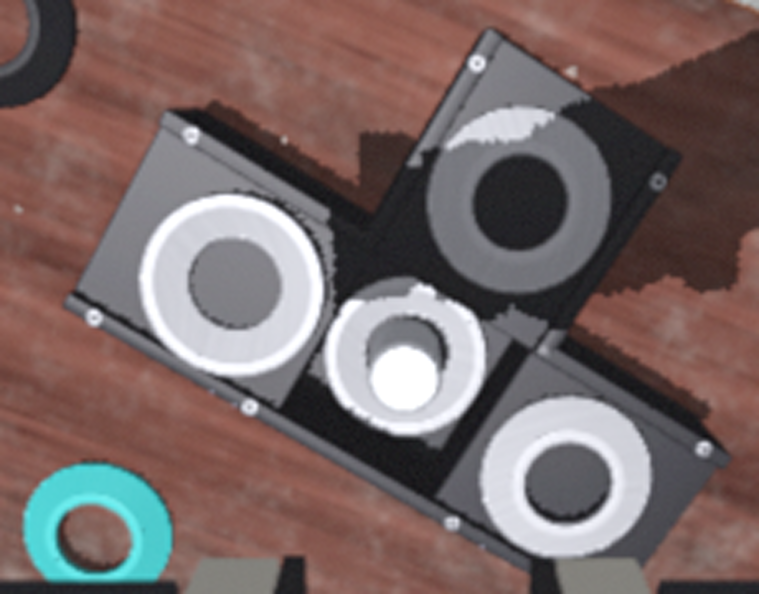

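```bash
python3 - <<'E'
from h import *
o,s,e=wrist()
sc=lambda u,v,z:ray(e,(u/3.3+130,v/3.3+60),z)[:2]
q={n:sc(*p,.073) for n,p in dict(s1=(94,318),s2=(249,407),s3=(452,522),a=(191,135),b=(477,63),c=(658,182),d=(704,450)).items()}
for n in q: print(n,np.round(q[n],4))
for a,b in(("s1","s3"),("a","d"),("b","c"),("s1","s2")):
    v=q[b]-q[a]; print(a,b,np.linalg.norm(v),np.degrees(np.arctan2(-v[0],v[1])))
ar=ray(e,(252.06,174.2),.0645)[:2]; ar2=sc(405,379,.0645); print("arbor",ar,ar2)
yaw=np.degrees(np.arctan2(-(q["d"]-q["a"])[0],(q["d"]-q["a"])[1]))
R=Ro.from_euler("z",yaw,degrees=True).as_matrix()[:2,:2]
for n in q: print(n,np.round(1000*R.T@(q[n]-ar),1))
for n,p,z in(("up",(232,285),.079),("dny",(567,478),.068),("dny_hole",(568,482),.079),("dnx",(519,200),.068),("dnx_hole",(520,203),.079),("up_base",(235,283),.0675)):
    w=sc(*p,z); print(n,np.round(w,4),np.round(1000*R.T@(w-ar),1))
E
```

```text
s1 [0.5609 0.0836]
s2 [0.5747 0.162 ]
s3 [0.593  0.2706]
a [0.469  0.0993]
b [0.3968 0.2021]
c [0.4132 0.2938]
d [0.5162 0.3663]
s1 s3 0.1897605432751818 -9.752383680104927
a d 0.2711443579289696 -10.031133572431045
b c 0.09323559884940057 -10.10260492171938
s1 s2 0.0796473514395418 -9.957191583574057
arbor [0.5372751  0.22343932] [0.53785532 0.22476798]
s1 [  47.6 -133.6]
s2 [ 47.5 -54. ]
s3 [46.7 56.1]
a [ -45.6 -134.1]
b [-134.6  -45.5]
c [-134.4   47.7]
d [-45.6 137. ]
up [0.5225 0.1371] [  0.5 -87.6]
dny [0.5539 0.3138] [ 0.6 91.9]
dny_hole [0.5524 0.3121] [-0.5 90. ]
dnx [0.4427 0.2414] [-96.2   1.2]
dnx_hole [0.4431 0.241 ] [-95.7   0.9]
up_base [0.5237 0.1369] [  1.7 -87.5]
```

Jig axis is about (0.5383, 0.2245) with yaw -10°. In the jig frame the discs are: up at y = -88, down at y = +91 and down at x = -96. I'll push the -x lane disc first, starting with an approach from behind it.

Request:
{"fn": "carry_out", "kwargs": {
  "increments": [
    [0,0,-8,-25,9,-55,0.7],
    [0,0,-16,-50,18,-110,0.7],
    [0,0,-24,-75,27,-165,0.7],
    [0,0,-31.9,-101,35,-215,0.7],
    [0,0,-31.9,-101,35,-267,0.7],
    [0,0,-31.9,-101,35,-267,0.7],
    [0,0,-31.9,-101,35,-267,0.7]
  ]
}}

```text
clock: 4.12
tool_pos: [0.3898, 0.2485, 0.1314]
orientation: [179.9, -0.1, 79.8]
force: [-1.0, 0.3, 0.3]
opening: 0.0264
```

```bash
cat >> h.py <<'E'
AX=np.array([.5383,.2245]); RJ=Ro.from_euler("z",-10,degrees=True).as_matrix()[:2,:2]
def tj():
    o=ctrl.get_obs(); print(o["clock"],"tool world",np.round(o["tool_pos"],4),"jig mm",np.round(1000*RJ.T@(o["tool_pos"][:2]-AX),1),"yaw",o["orientation"].round(1),"F",o["force"].round(1),"op",round(o["opening"],4))
E
python3 - <<'E'
from h import *
tj(); o,s,e=wrist(); cv2.imwrite("pics/w3.png",s["pixels"])
E
```

```text
4.125 tool world [0.3898 0.2485 0.1314] jig mm [-150.4   -2.2] yaw [ 1.799e+02 -1.000e-01  7.980e+01] F [-1.   0.3  0.3] op 0.0264
```

View pics/w3.png

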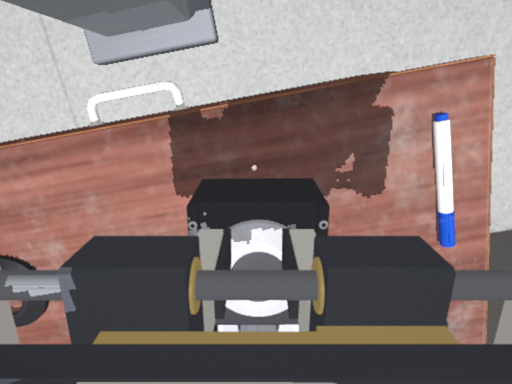

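The fingers straddle the lane, with the disc's outer edge at row 220. I'll check the clearance numerically.

```bash
python3 - <<'E'
from h import *
o,s,e=wrist(); K=np.array(s["intrinsics"]); print(K)
for v in (218,220,222):
    w=ray(e,(259,v),.071)[:2]; print(v,np.round(1000*RJ.T@(w-AX),1))
for u in(190,328):
    w=ray(e,(u,225),.073)[:2]; print(u,np.round(1000*RJ.T@(w-AX),1))
E
```

```text
[[329.56089787   0.         256.15258657]
 [  0.         329.56089787 188.77258931]
 [  0.           0.           1.        ]]
218 [-139.8    0.5]
220 [-138.3    0.5]
222 [-136.7    0.5]
190 [-135.5  -48.6]
328 [-135.    49.7]
```

Request:
{"fn": "carry_out", "kwargs": {
  "increments": [
    [0,0,0,-6,4.5,-20,0.7],
    [0,0,0,-6,4.5,-63,0.7],
    [0,0,0,-6,4.5,-63,0.7],
    [0,0,0,3.9,2.8,-63,0.7],
    [0,0,0,13.7,1.0,-63,0.7],
    [0,0,0,23.5,-0.7,-63,0.7],
    [0,0,0,33.4,-2.5,-63,0.7],
    [0,0,0,43.2,-4.2,-63,0.7],
    [0,0,0,53.1,-5.9,-63,0.7],
    [0,0,0,63,-7.7,-63,0.7],
    [0,0,0,72.8,-9.4,-63,0.7],
    [0,0,0,78.7,-10.5,-63,0.7],
    [0,0,0,84.6,-11.5,-63,0.7],
    [0,0,0,88.5,-12.2,-63,0.7],
    [0,0,0,88.5,-12.2,-63,0.7]
  ]
}}

```text
clock: 6.1
tool_pos: [0.4773, 0.2357, 0.0666]
orientation: [180.0, -0.0, 79.8]
force: [-0.5, 1.4, 0.4]
opening: 0.0261
```

```bash
python3 - <<'E'
from h import *
tj(); s=ctrl.snapshot("side"); o,w,e=wrist()
p=proj(s,[[AX[0],AX[1],.065]])[0].astype(int); print(p)
c=s["pixels"][p[1]-50:p[1]+60,p[0]-70:p[0]+70]
a=cv2.resize(c,(420,330),interpolation=cv2.INTER_CUBIC); b=cv2.resize(w["pixels"],(370,330))
cv2.imwrite("pics/m1.png",np.hstack([a,b]))
E
```

```text
6.1 tool world [0.4773 0.2357 0.0666] jig mm [-62.    0.4] yaw [180.   -0.   79.8] F [-0.5  1.4  0.4] op 0.0261
[256 211]
```

View pics/m1.png

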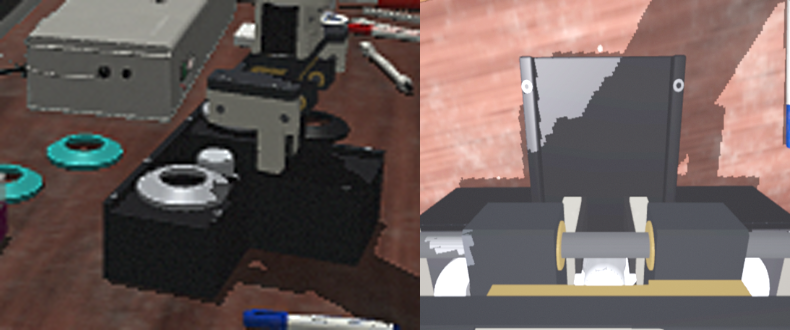

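The arbor stands clear, so the disc seems to have dropped already. I'll rise and look straight down, turning to yaw 170 for the y lanes.

Request:
{"fn": "carry_out", "kwargs": {
  "increments": [
    [0,0,0,0,0,55,0.7],
    [0,0,10,0,0,110,0.7],
    [0,0,20,12,-2,160,0.7],
    [0,0,30,25,-4,200,0.7],
    [0,0,40,37,-6,233,0.7],
    [0,0,50,49,-8,233,0.7],
    [0,0,60,61,-11,233,0.7],
    [0,0,70,61,-11,233,0.7],
    [0,0,80,61,-11,233,0.7],
    [0,0,90,61,-11,233,0.7],
    [0,0,90,61,-11,233,0.7]
  ]
}}

```text
clock: 7.58
tool_pos: [0.5378, 0.2247, 0.2995]
orientation: [-180.0, -0.0, 169.7]
force: [-0.1, -0.2, -0.6]
opening: 0.0265
```

```bash
python3 - <<'E'
from h import *
tj(); o,w,e=wrist(); cv2.imwrite("pics/w4.png",cv2.resize(w["pixels"][:290],None,fx=1.5,fy=1.5))
for z in(.0645,.022,.036):print(z,1.5*proj(e,[[AX[0],AX[1],z]])[0])
E
```

```text
7.575 tool world [0.5378 0.2247 0.2995] jig mm [-0.5  0.1] yaw [-180.    -0.   169.7] F [-0.1 -0.2 -0.6] op 0.0265
0.0645 [384.79005658 234.31446328]
0.022 [384.73988505 224.84468387]
0.036 [384.7553555  227.76470152]
```

View pics/w4.png

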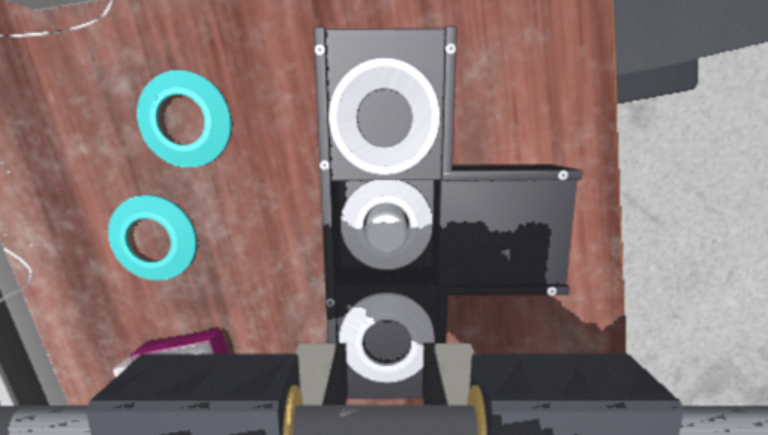

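```bash
python3 - <<'E'
from h import *
def dia(e,c,z,r=.04):
    t=np.linspace(0,2*np.pi,60); q=proj(e,np.c_[c[0]+r*np.cos(t),c[1]+r*np.sin(t),0*t+z]); return np.round(np.ptp(q,axis=0),1),np.round((q.max(0)+q.min(0))/2,1)
o,w,e=wrist()
for n,j in(("-y",(0.5,-88)),("+y",(0,91)),("well",(0,0))):
    c=AX+RJ@np.array(j)/1000
    for zr,zh in((.068,.079),(.079,.065)) if n!="well" else((.027,.036),(.031,.019)):
        print(n,zr,1.5*dia(e,c,zr)[0],1.5*dia(e,c,zr)[1],"hole",1.5*dia(e,c,zh,.021)[0],1.5*dia(e,c,zh,.021)[1])
# first view pose (w2)
T=np.eye(4);T[:3,:3]=Ro.from_euler("xyz",[180,0,111.86],degrees=True).as_matrix();T[:3,3]=[.4891,.2159,.3961]
C=np.linalg.inv(T@np.array(w["hand_eye"]));e2=dict(rvec=Ro.from_matrix(C[:3,:3]).as_rotvec(),tvec=C[:3,3],intrinsics=w["intrinsics"])
for n,j in(("-y",(0.5,-88)),("+y",(0,91)),("-x",(-96,0))):
    c=AX+RJ@np.array(j)/1000
    for zr,zh in((.068,.079),(.079,.065)): print("w2",n,zr,3.3*dia(e2,c,zr)[0],"hole",3.3*dia(e2,c,zh,.021)[0])
g=cv2.resize(w["pixels"][85:240,200:320],None,fx=5,fy=3.8,interpolation=cv2.INTER_CUBIC)
g=w["pixels"][30:250,200:320]; cv2.imwrite("pics/w5.png",cv2.resize(g,(327,600),interpolation=cv2.INTER_CUBIC))
E
```

```text
-y 0.068 [106.95 112.65] [383.25 117.6 ] hole [57.75 60.9 ] [383.25 118.5 ]
-y 0.079 [110.1  115.95] [383.25 117.15] hole [55.65 58.65] [383.25 118.95]
+y 0.068 [93.75 86.4 ] [385.5  338.85] hole [50.4  46.35] [385.65 345.  ]
+y 0.079 [96.15 88.35] [385.65 344.1 ] hole [48.9  45.15] [385.5  338.25]
well 0.027 [91.05 90.  ] [384.75 224.7 ] hole [48.75 48.15] [384.75 227.4 ]
well 0.031 [91.8  90.75] [384.75 225.45] hole [46.95 46.5 ] [384.75 223.95]
w2 -y 0.068 [178.2  176.88] hole [95.7  94.71]
w2 -y 0.079 [182.16 180.84] hole [93.06 92.4 ]
w2 +y 0.068 [168.63 158.73] hole [90.42 84.81]
w2 +y 0.079 [172.26 161.7 ] hole [88.11 82.83]
w2 -x 0.068 [181.83 184.8 ] hole [97.68 99.  ]
w2 -x 0.079 [186.12 188.76] hole [95.04 96.36]
```

View pics/w5.png

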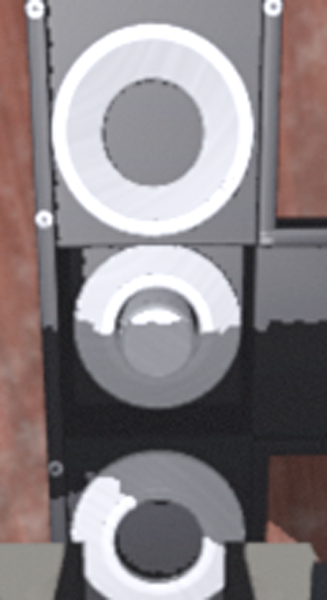

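The pictures settle the facing. The -y disc has its bright flat at the rim, so it is hollow up. The disc in the well and the +y disc have theirs round the hole, so they are hollow down. The first disc is centred in the well. Next is the -y disc.

Request:
{"fn": "carry_out", "kwargs": {
  "increments": [
    [0,0,0,-8,-50,0,0.7],
    [0,0,0,-16,-100,-40,0.7],
    [0,0,0,-24.5,-146,-90,0.7],
    [0,0,0,-24.5,-146,-145,0.7],
    [0,0,0,-24.5,-146,-200,0.7],
    [0,0,0,-24.5,-146,-231,0.7],
    [0,0,0,-24.5,-146,-231,0.7],
    [0,0,0,-23.1,-138.1,-231,0.7],
    [0,0,0,-21.7,-130.2,-231,0.7],
    [0,0,0,-20.3,-122.4,-231,0.7],
    [0,0,0,-18.9,-114.5,-231,0.7],
    [0,0,0,-17.6,-106.6,-231,0.7],
    [0,0,0,-16.2,-98.7,-231,0.7],
    [0,0,0,-14.8,-90.8,-231,0.7],
    [0,0,0,-13.4,-83,-231,0.7],
    [0,0,0,-12.5,-78,-231,0.7],
    [0,0,0,-12,-75,-231,0.7],
    [0,0,0,-12,-75,-231,0.7]
  ]
}}

```text
clock: 9.93
tool_pos: [0.5262, 0.1498, 0.0685]
orientation: [180.0, 0.0, 169.8]
force: [-0.5, 0.5, -0.3]
opening: 0.0265
```

```bash
cat > look.py <<'E'
from h import *
import sys
tj(); s=ctrl.snapshot("side"); o,w,e=wrist()
c=s["pixels"][161:271,186:326]
a=cv2.resize(c,(420,330),interpolation=cv2.INTER_CUBIC); b=cv2.resize(w["pixels"],(370,330))
cv2.imwrite(f"pics/{sys.argv[1]}.png",np.hstack([a,b]))
E
python3 look.py m2
```

```text
9.925 tool world [0.5262 0.1498 0.0685] jig mm [  1.  -75.6] yaw [180.    0.  169.8] F [-0.5  0.5 -0.3] op 0.0265
```

View pics/m2.png

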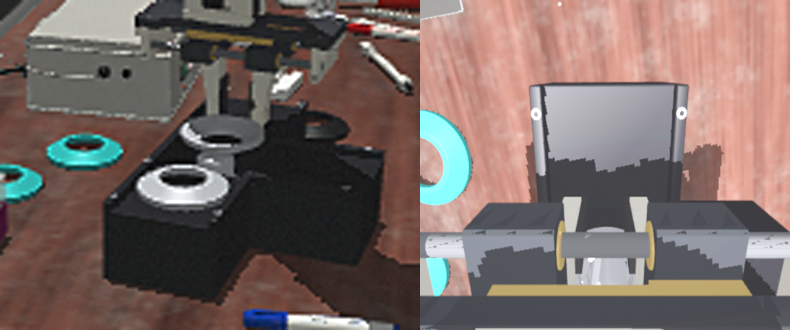

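The disc is at the well edge in front of the fingers. I'll keep pushing gently.

Request:
{"fn": "carry_out", "kwargs": {
  "increments": [
    [0,0,0,0.7,4,0,0.7],
    [0,0,0,1.4,8,0,0.7],
    [0,0,0,2.1,12,0,0.7],
    [0,0,0,2.6,15,0,0.7],
    [0,0,0,3.2,18,0,0.7],
    [0,0,0,3.7,21,0,0.7],
    [0,0,0,4.2,24,0,0.7],
    [0,0,0,4.6,26,0,0.7],
    [0,0,0,4.6,26,0,0.7]
  ]
}}

```text
clock: 11.15
tool_pos: [0.5307, 0.1758, 0.0685]
orientation: [-180.0, -0.0, 169.8]
force: [0.0, -0.1, 0.3]
opening: 0.0265
```

```bash
python3 look.py m3
```

```text
11.15 tool world [0.5307 0.1758 0.0685] jig mm [  1.  -49.3] yaw [-180.    -0.   169.8] F [ 0.  -0.1  0.3] op 0.0265
```

View pics/m3.png

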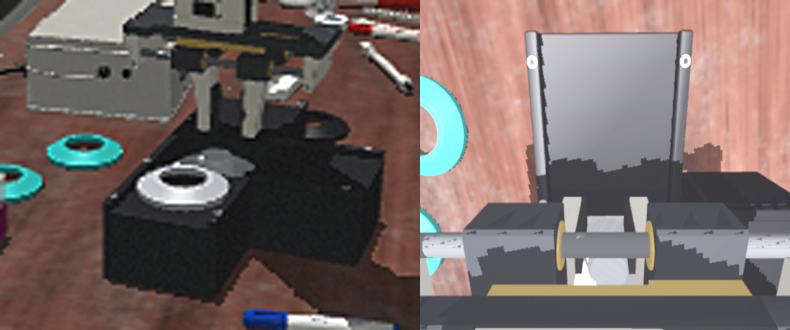

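Request:
{"fn": "carry_out", "kwargs": {
  "increments": [
    [0,0,0,0,-2,50,0.7],
    [0,0,0,2,10,110,0.7],
    [0,0,0,5,30,170,0.7],
    [0,0,0,8,48,231,0.7],
    [0,0,0,8,48,231,0.7],
    [0,0,0,8,48,231,0.7]
  ]
}}

```text
clock: 12.0
tool_pos: [0.5383, 0.2236, 0.2993]
orientation: [180.0, -0.0, 169.8]
force: [0.6, -1.1, -0.9]
opening: 0.0264
```

```bash
cat > look2.py <<'E'
from h import *
import sys
tj(); s=ctrl.snapshot("side"); o,w,e=wrist()
for l in("disc_up","disc_down_a"):
  for n,p in(("wrist",w),("side",s)):
    for x in ctrl.search_frame(p,l):
        j=1000*RJ.T@(np.array(x["centre"])[:2]-AX)
        if np.linalg.norm(j)<160: print(n,l,j.round(1),round(x["centre"][2],4),round(x["confidence"],2))
for z in(.0645,.036,.05):print(z,proj(e,[[AX[0],AX[1],z]])[0])
a=cv2.resize(s["pixels"][171:261,206:296],(400,400),interpolation=cv2.INTER_CUBIC); b=cv2.resize(w["pixels"][100:200,205:305],(400,400),interpolation=cv2.INTER_CUBIC)
cv2.imwrite(f"pics/{sys.argv[1]}.png",np.hstack([a,b]))
E
python3 look2.py t1
```

```text
12.0 tool world [0.5383 0.2236 0.2993] jig mm [ 0.2 -0.8] yaw [180.   -0.  169.8] F [ 0.6 -1.1 -0.9] op 0.0264
wrist disc_up [-1.   4.1] 0.0457 0.79
wrist disc_up [-31.3 -25.7] 0.0669 0.3
side disc_up [-17.5 -22.4] 0.0466 0.64
wrist disc_down_a [-0.2 79.1] 0.0741 0.7
wrist disc_down_a [-0.7  0.1] 0.0462 0.63
wrist disc_down_a [ -6.3 -29.8] 0.028 0.46
side disc_down_a [-13.4 108. ] 0.0722 0.81
0.0645 [256.64059481 157.70146302]
0.036 [256.5802635  153.25463647]
0.05 [256.60890304 155.36556462]
```

View pics/t1.png

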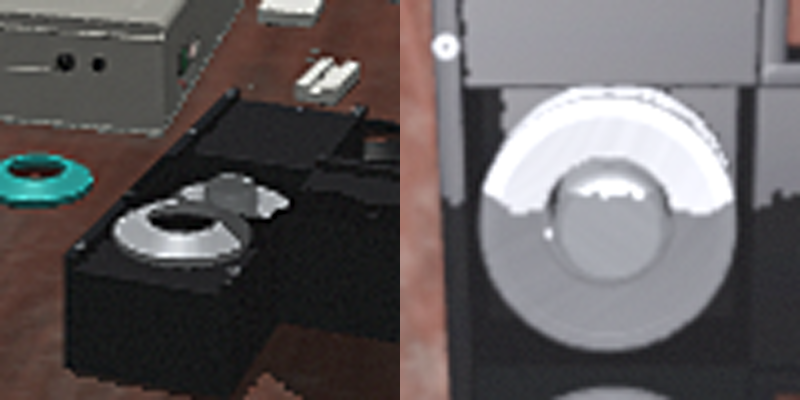

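```bash
python3 - <<'E'
from h import *
s=ctrl.snapshot("side")
f=lambda j,z:((proj(s,[[*(AX+RJ@np.array(j)/1000),z]])[0]-[206,171])*400/90).round(0)
t=np.radians(np.arange(0,360,30))
print("arbor",f((0,0),.0645),f((17,0),.0645),f((-17,0),.0645),f((0,-16),.0645))
for z in(.05,.044,.036): print(z,[f((40*np.cos(a),40*np.sin(a)),z).astype(int).tolist() for a in t])
print("deck edge +y",f((42,42),.065),f((-42,42),.065),"-y",f((42,-42),.065),f((-42,-42),.065))
g=cv2.cvtColor(s["pixels"],cv2.COLOR_BGR2GRAY); print(g[206:224,240:276])
E
```

```text
arbor [224. 183.] [199. 179.] [250. 187.] [232. 173.]
0.05 [[164, 194], [161, 207], [175, 220], [203, 228], [236, 230], [266, 224], [284, 213], [285, 200], [270, 188], [243, 181], [211, 179], [183, 184]]
0.044 [[164, 203], [161, 216], [175, 228], [202, 237], [236, 238], [266, 233], [283, 222], [284, 209], [269, 197], [243, 189], [211, 188], [183, 192]]
0.036 [[164, 214], [161, 227], [175, 240], [202, 249], [236, 250], [265, 245], [283, 233], [284, 220], [269, 208], [242, 200], [211, 199], [182, 204]]
deck edge +y [138. 197.] [268. 217.] -y [184. 149.] [306. 168.]
[[ 62  63  21  13  19  15  21  20  20  24  19  22  22  19  19  19  28  33
   39  42  43  45  39  38  39  37  35  39  38  36  36  35  38  36  34  37]
 [ 64  25  17  24  18  19  19  16  20  23  21  25  24  23  20  20  20  18
   20  20  14  23  21  29  35  38  44  43  38  37  37  38  37  39  36  35]
 [ 27  15  20  15  21  22  23  20  24  24  22  23  21  22  23  22  16  16
   20  20  23  19  22  21  24  16  18  20  18  22  33  37  46  45  44  34]
 [ 20  22  25  18  26  25  20  22  18  23  21  23  21  20  19  21  19  18
   19  15
[... 1452 characters left out ...]
  59  65  82  73  69  68  64
   64  68  30  72  74  84  98 188 180   0   7  10  22  19  25  20  17  22]
 [  0   7   9  15  16  16  18  15  18  13  10  13   8  13  53  67  65  68
   68  68  67  20   5   7   3  15   0  12  18  24  25  23  25  23  22  27]
 [ 39   9  10   9  13  11  14  17  14  12   9  10  10  26 116 190  61  66
   70  70  71  70  11  15  19  19  21  16  24  19  19  20  22  21  27  18]
 [184 138  58  28  24  26  29  23  12  11  12  36  99 111 192 174 156  61
   66  69  73  74  42  17  20  19  21  21  22  22  19  26  21  21  21  20]
 [164 177 188 182 144 145 143 102 113 151 155 196 188 166 153 158 162 160
   60  64  69  73  44  18  21  20  16  20  22  22  22  24  23  26  26  24]]
```

The hollow-up disc sits around the arbor with its rim at about z = 50 mm, flat to within 1 px in the side view. Before pushing the last disc I'll check that the gripper body clears the tip box near the +y lane.

```bash
python3 - <<'E'
from h import *
s=ctrl.snapshot("side");k=512/800
for u,v,z in((262,403,0),(293,378,0),(262,373,.05),(296,345,.05),(296,345,.08),(240,338,.08),(228,402,0)):
    w=ray(s,(u*k,v*k),z); print(u,v,z,w.round(3),"jig",(1000*RJ.T@(w[:2]-AX)).round(0))
E
```

```text
262 403 0 [0.733 0.411 0.   ] jig [160. 217.]
293 378 0 [0.712 0.317 0.   ] jig [154. 122.]
262 373 0.05 [0.734 0.403 0.05 ] jig [161. 210.]
296 345 0.05 [0.713 0.289 0.05 ] jig [161.  94.]
296 345 0.08 [0.692 0.352 0.08 ] jig [130. 153.]
240 338 0.08 [0.792 0.344 0.08 ] jig [229. 162.]
228 402 0 [0.788 0.418 0.   ] jig [212. 234.]
```

Request:
{"fn": "carry_out", "kwargs": {
  "increments": [
    [0,0,0,9,50,0,0.7],
    [0,0,0,18,100,-30,0.7],
    [0,0,0,26.5,147,-80,0.7],
    [0,0,0,26.5,147,-140,0.7],
    [0,0,0,26.5,147,-195,0.7],
    [0,0,0,26.5,147,-231,0.7],
    [0,0,0,26.5,147,-231,0.7],
    [0,0,0,25.1,139.1,-231,0.7],
    [0,0,0,23.7,131.2,-231,0.7],
    [0,0,0,22.3,123.4,-231,0.7],
    [0,0,0,20.9,115.5,-231,0.7],
    [0,0,0,19.6,107.6,-231,0.7],
    [0,0,0,18.2,99.7,-231,0.7],
    [0,0,0,16.8,91.8,-231,0.7],
    [0,0,0,15.4,84,-231,0.7],
    [0,0,0,14.5,79,-231,0.7],
    [0,0,0,14,76,-231,0.7],
    [0,0,0,14,76,-231,0.7]
  ]
}}

```text
clock: 14.65
tool_pos: [0.5527, 0.2994, 0.0686]
orientation: [-180.0, -0.0, 169.8]
force: [0.3, -0.6, 0.4]
opening: 0.0263
```

Request:
{"fn": "carry_out", "kwargs": {
  "increments": [
    [0,0,0,-0.7,-4,0,0.7],
    [0,0,0,-1.4,-8,0,0.7],
    [0,0,0,-2.1,-12,0,0.7],
    [0,0,0,-2.6,-15,0,0.7],
    [0,0,0,-3.2,-18,0,0.7],
    [0,0,0,-3.7,-21,0,0.7],
    [0,0,0,-4.2,-24,0,0.7],
    [0,0,0,-4.6,-26,0,0.7],
    [0,0,0,-4.6,-26,0,0.7]
  ]
}}

```text
clock: 15.78
tool_pos: [0.5481, 0.2735, 0.0686]
orientation: [180.0, 0.0, 169.8]
force: [0.0, -0.3, 0.4]
opening: 0.026
```

```bash
python3 - <<'E'
from h import *
tj(); s=ctrl.snapshot("side")
for x in ctrl.search_frame(s,"disc_down_a"): print((1000*RJ.T@(np.array(x["centre"])[:2]-AX)).round(1),np.round(x["centre"],4),round(x["confidence"],2))
E
```

```text
15.775 tool world [0.5481 0.2735 0.0686] jig mm [ 1.1 50. ] yaw [180.    0.  169.8] F [ 0.  -0.3  0.4] op 0.026
[166.2 -74.8] [0.689  0.122  0.0115] 0.79
[-23.2   9.9] [0.5172 0.2383 0.0611] 0.62
[ -57.2 -235.7] [0.441  0.0023 0.0093] 0.62
```

Request:
{"fn": "carry_out", "kwargs": {
  "increments": [
    [0,0,0,0,2,50,0.7],
    [0,0,0,-2,-10,110,0.7],
    [0,0,0,-5,-30,170,0.7],
    [0,0,0,-9,-49,231,0.7],
    [0,0,0,-9,-49,231,0.7],
    [0,0,0,-9,-49,231,0.7]
  ]
}}

```text
clock: 16.62
tool_pos: [0.5388, 0.2247, 0.2996]
orientation: [179.9, 0.0, 169.8]
force: [0.3, 0.4, -0.5]
opening: 0.0265
```

```bash
python3 look2.py t2; python3 - <<'E'
from h import *
s=ctrl.snapshot("side"); o,w,e=wrist()
t=np.radians(np.arange(0,360,5)); circ=lambda r,z:np.c_[(AX+(RJ@(np.c_[r*np.cos(t),r*np.sin(t)].T)).T),0*t+z]
for l,p,c in(("wrist",w,e),("side",s,s)):
    for x in ctrl.outline_of(p,"disc_down_a"):
        m=x["pixels"]; q=proj(c,[[*AX,.06]])[0]; v,u=np.nonzero(m)
        if np.hypot(u.mean()-q[0],v.mean()-q[1])<15: print(l,round(x["confidence"],2),"bbox",u.min(),u.max(),v.min(),v.max())
    for r,z in((.04,.056),(.04,.05),(.04,.071),(.04,.065)):
        q=proj(c,circ(r,z)); print("pred",l,z,q[:,0].min().round(1),q[:,0].max().round(1),q[:,1].min().round(1),q[:,1].max().round(1))
# overlay: green seated (rim .056, hole .064) on enlarged crops
out=[]
for p,c,x0,y0,n in((s,s,206,171,90),(w,e,205,105,100)):
    k=400/n; im=cv2.resize(p["pixels"][y0:y0+n,x0:x0+n],(400,400),interpolation=cv2.INTER_CUBIC); im2=im.copy()
    for r,z,col in((.04,.056,(0,255,0)),(.026,.064,(0,255,0))):
        cv2.polylines(im2,[((proj(c,circ(r,z))+.5-[x0,y0])*k).astype(np.int32)],True,col,1)
    out.append(im if p is s else im2)
    if p is s: out[-1]=im2
cv2.imwrite("pics/t3.png",np.hstack(out))
E
```

```text
16.625 tool world [0.5388 0.2247 0.2996] jig mm [0.5 0.3] yaw [179.9   0.  169.8] F [ 0.3  0.4 -0.5] op 0.0265
wrist disc_up [-0.4 20.1] 0.0492 0.47
wrist disc_down_a [-2.6 -6.5] 0.063 0.76
wrist disc_down_a [14.3  3.6] 0.0317 0.58
side disc_down_a [-11.   10.2] 0.0578 0.64
0.0645 [256.91024781 156.47421547]
0.036 [256.83590628 152.09577994]
0.05 [256.87119529 154.17416956]
wrist 0.75 bbox 226 289 121 183
wrist 0.37 bbox 242 246 155 163
pred wrist 0.056 224.7 289.7 122.1 186.2
pred wrist 0.05 225.2 289.2 121.6 184.9
pred wrist 0.071 223.6 290.9 123.4 189.7
pred wrist 0.065 224.1 290.4 122.9 188.3
side 0.49 bbox 244 271 209 219
pred side 0.056 242.1 270.5 209.4 220.7
pred side 0.05 242.1 270.4 211.3 222.7
pred side 0.071 242.2 270.7 204.6 215.7
pred side 0.065 242.1 270.6 206.5 217.7
```

View pics/t3.png

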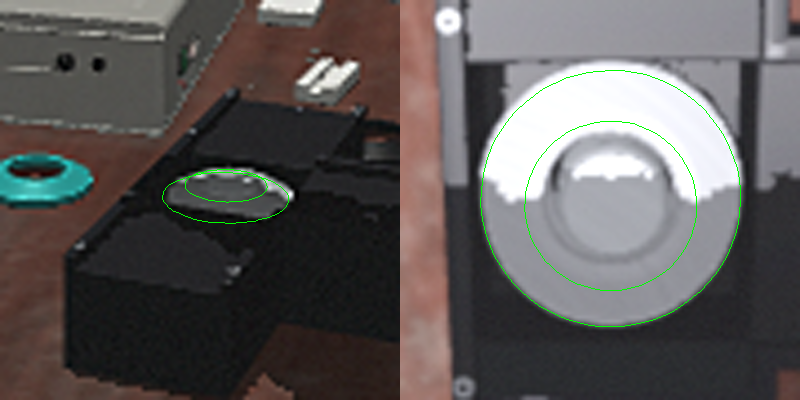

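The last disc matches the predicted seated outlines in both views, and the arm is clear.

```bash
python3 -c "
from h import *
print(ctrl.close_job())"
```

```text
the job is handed in; nothing more can be done
None
```

I pushed the three discs onto the arbor one at a time, in the order hollow-down (-x lane), hollow-up (-y lane), hollow-down (+y lane). I handed the job in at about 17 s of the 58 s allowed. No verdict was reported.

**Last disc:** its outline matched the predicted seated outline (rim at 56 mm, hole edge at 64 mm) to about 3 px or better in both the wrist and side views. It was centred on the arbor to within about 2 mm.

**First two discs:** each was checked after its own push.
- The hollow-down one looked centred and flat from above.
- The hollow-up one had its rim at about 50 mm. Its -x edge read about 1 px (roughly 3 mm, or 0.04 rad) lower than predicted. That is within the 0.1 rad limit and near what I could measure.

**Disagreements:** the detection network sometimes gave side-view centres 10–25 mm off and reported spurious extra discs. I relied on the outlines and the picture overlay instead.

**Other limits:** the force readings I saw stayed below about 2 N. The arm went nowhere near the bystanders, though I did not measure them again at the end. The arm ended clear of everything, with the fingertips about 0.30 m above the table.

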